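# Dispense one casting ingot and nudge it onto the green square

### The arm

A 6-joint arm with a two-finger parallel gripper is mounted at the origin on the work surface. World frame = base frame: x ahead of the robot, y to its left, z up, the work surface at z = 0. Lengths are in m, angles in rad, forces in N, time in s.
With the tool pointing down it reaches from about 0.375 to 0.925 m from the base axis. Payload 5.7 kg.
Tool frame: the origin (TCP) lies at the very end of the fingers, on their centre line; the grasp point (between the pads) lies 19 mm behind it (ctrl.grip_point_offset is the distance from the TCP to the grasp point, in m); x points along the fingers, y is the direction in which the jaws open and shut, and the axes are right-handed (so a half turn about x gives the same grasp; the last joint's range is limited). The gripper opens to 88 mm and grips with 3 to 60 N. Pads are 20 mm wide; open, the fingers measure 115 mm over their backs; the gripper's body (75 mm by 178 mm) begins 61 mm behind the grasp point.
Start: joints at [-1.427, 0.359, 1.51, -0, 1.272, -0.115], TCP at [0.154, -0.58, 0.223] pointing down, gripper open.
Joint ranges: [-2.97, 2.97], [-1.01, 2.36], [0.21, 2.38], [-0.96, 4.11], [0.2, 2.71], [-2.98, 2.98]. Speed limits (rad/s): [2.39, 2.39, 3.14, 3.14, 3.14, 3.14].

### API

Orientations are given as [roll, pitch, yaw] about the fixed x, y, z axes, in that order (R = Rz(yaw) Ry(pitch) Rx(roll)).
In Python, from rig import status, eyes, order, models, ctrl gives the robot as it stands. The module is installed in compiled form; this text tells all that it offers.
- The arm moves only by the shell command python3 -m creep 'ROWS' [FORCE]. ROWS is JSON, a list of rows, each an object of numbers: "x", "y", "z": the shift along the tool's x, y, z in cm; "rx", "ry", "rz": the turn, a rotation vector about the tool's x, y, z in rad; "claw": the finger opening in cm, from 0 to 8.78. A call has 1 to 20 rows; each row shifts and turns the pose as measured when the row begins, along the tool's axes as they then stand; what a row does not reach is not made up. A row lasts 1/8 s, in which the tool goes at most 62.5 mm and 10.7 degrees, less where a joint would pass 70% of its speed; a pose out of reach is approached as far as the arm can. A call with a gripper value outside its range is refused whole. The fingers move at their own pace and stop on an object; FORCE is the grip in N (left out, the last holds). Time passes only in rows, so rows that do not move let the fingers close. It gives the time, the measured TCP pose, the force and the opening at its end, in the units of the state.
- status.state(): the state, without advancing time (a new reading comes with each control period).
- eyes.capture(name): name is "side" or "top" or "wrist"; returns the picture (400x640x3 uint8, red, green, blue); there is no depth.
- eyes.camera_info(name): a dict with "camera_matrix" (3x3 intrinsics, pixels), "R" (3x3) and "t" (3): a world point X has camera coordinates R X + t. Camera axes: x right, y down, z forward; pixel columns grow to the right and rows downward; lengths in m; the calibration is good to about 2 mm. A picture is of the moment at which its call begins: read the wrist's pose just before it. camera_info takes no time and is no camera call; for the wrist camera it gives the pose at the moment of the call.
- order.finish_job(): hands the job in, once; it reports no verdict.
Trained networks look in the newest picture that a camera, given by its name, has taken for a name from the list of things; names that differ only in an ending like _2 or _b are one class to them, and where a whole thing is asked for, a point or a joint stands for the part that bears it (a point fixed in the world has none). Each returns a list of dicts, best first, with "conf" (0 to 1); they miss things now and then, are a little off and sometimes report something else, mostly with a low value. They report only what shows in the picture. A call takes as long as a camera call.
- models.boxes_of(camera, query): "pixel" ([row, column] in pixels, amid what is visible of it).
- models.place_of(camera, query): "pixel" ([row, column] in pixels: a listed point, or the origin of a listed thing).
The state is a dict: "time": time; "joint_positions": joint angles; "joint_velocities": joint speeds; "effort": joint torques, N m; "tcp_pos": TCP position; "ee_rot": TCP orientation; "contact_force": force on the tool from outside, world axes, zero at the start; "moment": the same for the moment, N m; "opening": finger opening in m.
Only numpy, scipy, OpenCV 4.12 (cv2) and the standard library are available. Lean on these libraries where they do the work, as an engineer would, in place of code of your own. Each camera call takes 0.05 s, during which the arm holds its last target.

### The job

Press the red plunger of the ingot dispenser all the way down once, so that a single steel ingot comes out onto the deck, and let the plunger spring back up. Then gently nudge that ingot along the deck with the fingertips until it stands wholly on the green square. Do not lift, carry or tip the ingot, do not dispense a second one, and leave the copper ingot on the yellow square and everything else where it is.

Things in the scene. Friction and masses are not known exactly. Their poses are not given: they have to be found in the camera images.
- dispenser: Fixed ingot dispenser. Origin on the table under the centre of its magazine; z up, own -x is the outlet side (roughly towards the robot), own y runs along the deck. Black deck at x=-93 to -13 mm, y=-125 to 125 mm, top at z=8 mm; lips 4 mm thick, up to z=13 mm, on its front and ends. Blue housing behind the magazine: x=14 to 80 mm, 52 mm wide, up to z=51 mm.
- outlet (a point): Point on the deck's top, 43 mm in front of the magazine's centre (own x=-43 mm, y=0, z=8 mm), where the middle of a dispensed ingot comes to rest, some mm either way. Axes parallel to the dispenser's.
- magazine_top (a point): Centre of the open top of the clear magazine, 52 mm above the table; 38 mm wide, its front face 17 mm in front of this point. Pressing the plunger drives a steel pusher (2.3 mm per mm of plunger travel) that shoves the lowest ingot out through the gate low in the front. When the plunger returns, the pusher withdraws and the next ingot drops.
- plunger (a joint): Travel of the red plunger: 0 is up (rest), 0.020 m is fully down; it moves straight down. Spring-returned: about 5 N to start, 9 N at the bottom, plus a few newtons of friction from the ingots.
- plunger_top (a point): Centre of the top face of the plunger's round red cap (36 mm diameter, 8 mm thick), 78 mm above the table when up and 58 mm when fully down; 48 mm behind (own +x) the dispenser's origin.
- ingot1: The ingot to be dispensed: steel disc, 26 mm diameter, 12 mm high, about 50 g; origin at the centre of its underside. It starts lowest of the three in the magazine. Its z axis points up.
- ingot2: Second steel ingot, same size, in the magazine on top of the first; must stay in the magazine (it drops 12 mm when the first is gone).
- ingot3: Third steel ingot, same size, top of the stack; must stay in the magazine.
- green_pad: Green square, 50 by 50 mm, flat inlay flush with the deck; origin at its centre, on the deck's top. It lies 85 mm to one side of the outlet along the deck (own y of the dispenser +85 or -85 mm, x=-45 mm); which side varies. Its axes are parallel to the dispenser's.
- yellow_pad: Yellow square, same size, 85 mm to the other side of the outlet.
- copper_ingot: Copper-coloured disc, 26 mm diameter, 12 mm high, standing on the yellow square; to be left alone. Origin at the centre of its underside.
- crucible: White ceramic crucible, open cup 48 mm wide at the rim, 42 mm high, on the table beside the housing, behind the deck. Bystander. Origin: centre of its underside.
- casting_ring: Dark steel casting ring, 64 mm diameter, 40 mm high, open at both ends, on the table on the other side of the housing. Bystander. Origin: centre of its underside.
- flux_bottle: White bottle with a blue cap, 50 mm diameter, 110 mm high, to the robot's right. Bystander.
- wax_jar: Amber jar with a black lid, 60 mm diameter, 60 mm high, to the robot's left. Bystander.
- spatula: Spatula, 170 mm long, lying on the table to the robot's left. Bystander.
- brush: Brush, 160 mm long, lying on the table to the robot's right. Bystander.

How it is judged:
On the way, in this order (a step that is already met when the one before it is completed fails the run):
1. plunger fully down, first ingot pushed out of the gate (value of joint plunger above 0.0175 m and x of ingot1 in the frame of dispenser below -0.035 m), for 0.05 s.
2. plunger back up, one ingot on the deck, two in the magazine (value of joint plunger below 0.003 m and x of ingot1 in the frame of dispenser below -0.032 m and x of each of ingot2, ingot3 in the frame of dispenser above -0.006 m and horizontal distance between each of ingot2, ingot3 and dispenser below 0.008 m and z of each of ingot2, ingot3 in the frame of dispenser below 0.036 m), for 0.1 s.
At the end, for the whole second after the job is handed in: Ingot 1 upright, at rest on the deck, centre within 14 mm of the green square's centre along each side; plunger up (under 3 mm); ingots 2 and 3 in the magazine; copper ingot within 8 mm, spatula and brush within 20 mm, other bystanders within 15 mm of their starts (x of ingot1 in the frame of green_pad between -0.014 and 0.014 m and y of ingot1 in the frame of green_pad between -0.014 and 0.014 m and angle between ingot1's own z axis and vertical below 0.1 rad and z of ingot1 in the frame of dispenser below 0.011 m and linear speed of ingot1 below 0.01 m/s and value of joint plunger below 0.003 m and x of each of ingot2, ingot3 in the frame of dispenser above -0.006 m and horizontal distance between each of ingot2, ingot3 and dispenser below 0.008 m and z of each of ingot2, ingot3 in the frame of dispenser below 0.036 m and distance of copper_ingot from where it was at the start of the episode below 0.008 m and distance of each of crucible, casting_ring, flux_bottle, wax_jar from where it was at the start of the episode below 0.015 m and distance of each of spatula, brush from where it was at the start of the episode below 0.02 m); the robot touches nothing.
It fails at once if the ingot is lifted over 6 mm or tipped over 25 degrees (z of ingot1 in the frame of dispenser above 0.014 m or angle between ingot1's own z axis and vertical above 0.45 rad).
It fails at once if the ingot is squeezed or rammed with more than 20 N (contact force between the fingers and ingot1 above 20 N).
It fails at once if a second ingot is pushed out of or taken from the magazine (x of any of ingot2, ingot3 in the frame of dispenser below -0.01 m or z of ingot3 in the frame of dispenser above 0.045 m or z of ingot2 in the frame of dispenser above 0.033 m).
It fails at once if the plunger is pressed again after the ingot was nudged aside (value of joint plunger above 0.006 m and (y of ingot1 in the frame of dispenser above 0.025 m or y of ingot1 in the frame of dispenser below -0.025 m)).
It fails at once if the copper ingot moved over 8 mm or another bystander over 15 mm (spatula, brush 20 mm) (distance of copper_ingot from where it was at the start of the episode above 0.008 m or distance of any of crucible, casting_ring, flux_bottle, wax_jar from where it was at the start of the episode above 0.015 m or distance of any of spatula, brush from where it was at the start of the episode above 0.02 m).
It also fails if it takes over 45 s, if anything falls off the work surface, if the arm or the gripper's body presses on something with over 40 N, if the wrist force passes 120 N, or if a joint passes its speed limit or range.

## Working session

There is one attempt and no reset: what is moved stays moved. The work goes in short steps, Python scripts to look and compute and a shell command to move; the robot and the scene stay as the last step left them, time stands still between calls to the robot, and variables do not carry over. Pictures are saved under pics/ and viewed, and the job is handed in when it is done.

```bash
mkdir -p pics
python3 - <<'E'
from rig import status, eyes, models
import cv2, numpy as np
print(status.state())
for c in ("top","side"):
    im=eyes.capture(c); cv2.imwrite(f"pics/{c}0.png",im[:,:,::-1])
    for q in ("outlet","magazine_top","plunger_top","green_pad","yellow_pad","copper_ingot","dispenser"):
        r=models.place_of(c,q)
        print(c,q,[(np.round(d["pixel"],1).tolist(),round(d["conf"],2)) for d in r[:2]])
    i=eyes.camera_info(c); print(i)
E
```

```text
{'time': 0.0, 'joint_positions': array([-1.42710811e+00,  3.59503597e-01,  1.51141459e+00, -9.34475885e-06,
        1.27249603e+00, -1.15102032e-01]), 'joint_velocities': array([-0.00038619,  0.00033105, -0.00133325, -0.00269319, -0.00081166,
        0.00049706]), 'effort': array([-1.72658747e-03, -5.15382814e+01, -2.70726353e+01,  6.73010177e-02,
        3.47560120e-02, -1.28423690e-04]), 'tcp_pos': array([ 0.15343646, -0.5793432 ,  0.22181722]), 'ee_rot': array([-1.68099764,  1.56897474,  1.71938801]), 'contact_force': array([ 0.36315389, -0.07262424, -1.0235403 ]), 'moment': array([-0.01204851, -0.01512193, -0.01870411]), 'opening': 0.08802986423931827}
top outlet [([213.8, 356.2], 0.74)]
top magazine_top [([191.5, 352.6], 0.63)]
top plunger_top [([177.7, 347.3], 0.59)]
top green_pad [([202.7, 382.4], 0.71)]
top yellow_pad [([223.0, 330.1], 0.32)]
top copper_ingot [([222.6, 326.2], 0.54)]
top dispenser [([195.9, 353.5], 0.73), ([226.3, 473.9], 0.59)]
{'camera_matrix': array([[453.28420374,   0.        , 314.63928284],
       [  0.        , 453.28420374, 201.07652776],
       [  0.
[... 264 characters left out ...]
300.8], 0.87)]
side magazine_top [([232.4, 318.1], 0.68)]
side plunger_top [([220.6, 331.4], 0.59)]
side green_pad [([261.0, 313.5], 0.57)]
side yellow_pad [([222.9, 295.3], 0.49), ([343.2, 368.0], 0.21)]
side copper_ingot [([230.7, 289.9], 0.49)]
side dispenser [([241.4, 317.5], 0.68)]
{'camera_matrix': array([[396.11634269,   0.        , 313.55316563],
       [  0.        , 396.11634269, 203.31772197],
       [  0.        ,   0.        ,   1.        ]]), 'R': array([[ 9.97360406e-01, -7.26049860e-02, -8.57743884e-04],
       [-4.90800066e-02, -6.65402624e-01, -7.44869453e-01],
       [ 5.35104911e-02,  7.42945398e-01, -6.67209684e-01]]), 't': array([-0.54514655,  0.08683345,  1.218251  ])}
```

View pics/top0.png

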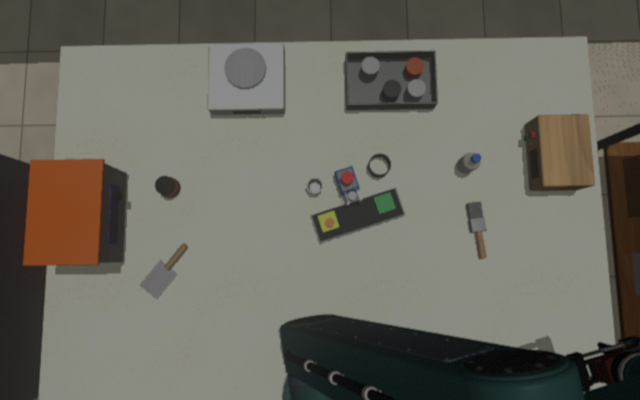

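View pics/side0.png

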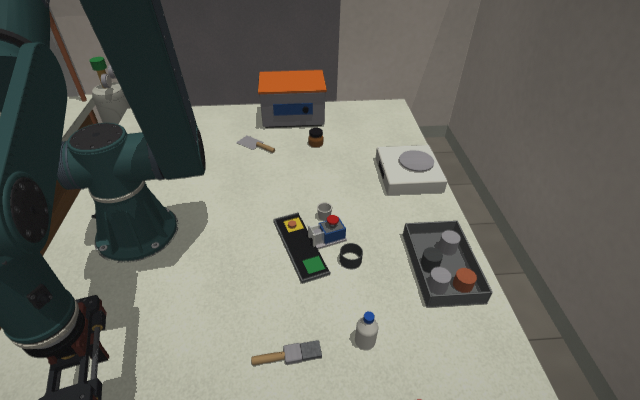

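```bash
cat > h.py <<'E'
from rig import status, eyes, models
import cv2, numpy as np
from scipy.spatial.transform import Rotation as Ro
from scipy.optimize import least_squares
def proj(c,X,info=None):
    i=info or eyes.camera_info(c); p=i["camera_matrix"]@(i["R"]@np.asarray(X,float)+i["t"]); return np.array([p[1]/p[2],p[0]/p[2]])
def back(c,rc,z,info=None):
    i=info or eyes.camera_info(c); d=np.linalg.inv(i["camera_matrix"])@[rc[1],rc[0],1]; d=i["R"].T@d; o=-i["R"].T@i["t"]
    return o+d*(z-o[2])/d[2]
E
python3 - <<'E'
from h import *
O=dict(top=dict(outlet=(213.8,356.2),magazine_top=(191.5,352.6),plunger_top=(177.7,347.3),green_pad=(202.7,382.4),yellow_pad=(223,330.1),copper=(222.6,326.2)),
side=dict(outlet=(243.5,300.8),magazine_top=(232.4,318.1),plunger_top=(220.6,331.4),green_pad=(261,313.5),yellow_pad=(222.9,295.3),copper=(230.7,289.9)))
Z=dict(outlet=.008,magazine_top=.052,plunger_top=.078,green_pad=.008,yellow_pad=.008,copper=.008)
for k in Z: print(k,[np.round(back(c,O[c][k],Z[k])[:2],4) for c in O])
L=dict(outlet=(-.043,0),magazine_top=(0,0),plunger_top=(.048,0),green_pad=(-.045,-.085),yellow_pad=(-.045,.085))
def f(p):
    r=[]
    for c in O:
        for k in L:
            a=p[2];x,y=L[k];X=[p[0]+np.cos(a)*x-np.sin(a)*y,p[1]+np.sin(a)*x+np.cos(a)*y,Z[k]]
            r+=list(proj(c,X)-O[c][k])
    return r
s=least_squares(f,[.55,-.05,0.2],loss='soft_l1'); print(s.x,s.cost,np.round(s.fun,1))
E
```

```text
outlet [array([ 0.4999, -0.0927]), array([ 0.502 , -0.0939])]
magazine_top [array([ 0.5581, -0.0808]), array([ 0.5529, -0.0946])]
plunger_top [array([ 0.5926, -0.0653]), array([ 0.5928, -0.0754])]
green_pad [array([ 0.531 , -0.1686]), array([ 0.5346, -0.1631])]
yellow_pad [array([ 0.4744, -0.0175]), array([ 0.4891, -0.0062])]
copper [array([ 0.4757, -0.0064]), array([ 0.4714, -0.0389])]
[ 0.54833101 -0.08022449  0.31039654] 20.290378497710698 [-2.6  0.2  3.5 -0.1 -0.5  0.1 -0.2  2.2 -1.7 -1.6 -0.2  1.8 -3.5 -2.
 -2.4  0.1  3.3 -0.8  1.7 -3. ]
```

```bash
cat >> h.py <<'E'
def tool(): 
    s=status.state(); return s,Ro.from_euler('xyz',s["ee_rot"]).as_matrix()
def goto(p,jaw=None):
    s,R=tool(); d=R.T@(np.array(p)-s["tcp_pos"]); print("t",round(s["time"],2),"tcp",np.round(s["tcp_pos"],4),"tool cm",np.round(d*100,2),"F",np.round(s["contact_force"],1))
    print("toolaxes x",np.round(R[:,0],3),"y",np.round(R[:,1],3),"z",np.round(R[:,2],3),"open",round(s["opening"],4))
    if jaw is not None:
        best=None
        for sg in (1,-1):
            y=sg*np.array([np.cos(jaw),np.sin(jaw),0]); x=np.array([0,0,-1.]); T=np.c_[x,y,np.cross(x,y)]
            print(" rotvec tool",np.round(Ro.from_matrix(R.T@T).as_rotvec(),3))
E
python3 -c "
from h import *
goto([.50,-.09,.25],.31)"
```

```text
t 0.8 tcp [ 0.1535 -0.58    0.2226] tool cm [ -2.73 -38.5  -46.03] F [-0.4  0.1 -0.3]
toolaxes x [-0.  0. -1.] y [ 0.256 -0.967 -0.   ] z [-0.967 -0.256  0.   ] open 0.0879
 rotvec tool [-1.622 -0.     0.   ]
 rotvec tool [1.52 0.   0.  ]
```

```bash
python3 -m creep '[{"y":-3.85,"z":-4.6,"x":-0.3},{"y":-3.85,"z":-4.6,"x":-0.3},{"y":-3.85,"z":-4.6,"x":-0.3},{"y":-3.85,"z":-4.6,"x":-0.3},{"y":-3.85,"z":-4.6,"x":-0.3},{"y":-3.85,"z":-4.6,"x":-0.3},{"y":-3.85,"z":-4.6,"x":-0.3},{"y":-3.85,"z":-4.6,"x":-0.3},{"y":-3.85,"z":-4.6,"x":-0.3},{"y":-3.85,"z":-4.6},{"rx":-0.18},{"rx":-0.18},{"rx":-0.18},{"rx":-0.18},{"rx":-0.18},{"rx":-0.18},{"rx":-0.18},{"rx":-0.18},{"rx":-0.18}]'
python3 - <<'E'
from h import *
goto([.5,-.09,.25],.31)
print(status.state()["joint_positions"])
i=eyes.camera_info("wrist"); im=eyes.capture("wrist"); cv2.imwrite("pics/w1.png",im[:,:,::-1]); 
for q in ("outlet","magazine_top","plunger_top","green_pad","yellow_pad","copper_ingot"):
    Z=dict(magazine_top=.052,plunger_top=.078).get(q,.008)
    for d in models.place_of("wrist",q)[:2]: print(q,np.round(d["pixel"],1),round(d["conf"],2),np.round(back("wrist",d["pixel"],Z,i),4))
np.save("w1.npy",np.array([i],dtype=object),allow_pickle=True)
E
```

```text
t 0.8 tcp [ 0.1535 -0.58    0.2226] tool cm [ -2.73 -38.5  -46.03] F [-0.4  0.1 -0.3]
toolaxes x [-0.  0. -1.] y [ 0.256 -0.967 -0.   ] z [-0.967 -0.256  0.   ] open 0.0879
 rotvec tool [-1.622 -0.     0.   ]
 rotvec tool [1.52 0.   0.  ]
[-1.42712309e+00  3.58757254e-01  1.51040076e+00 -7.31077864e-06
  1.27247572e+00 -1.15125551e-01]schema error: expected keys x, y, z, rx, ry, rz, claw
```

View pics/w1.png

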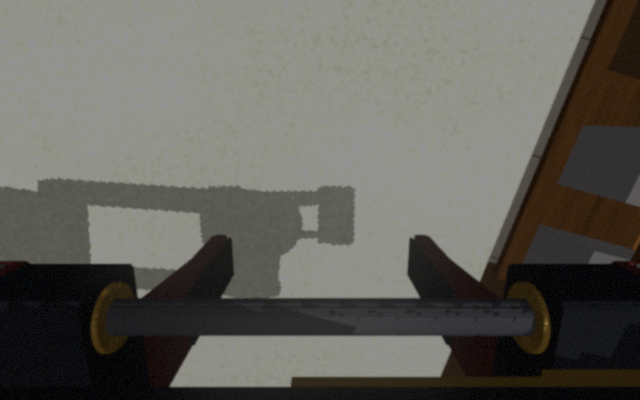

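```bash
python3 -m creep '[{"x":-0.3,"y":-3.85,"z":-4.6,"rx":0,"ry":0,"rz":0,"claw":8.7},{"x":-0.3,"y":-3.85,"z":-4.6,"rx":0,"ry":0,"rz":0,"claw":8.7},{"x":-0.3,"y":-3.85,"z":-4.6,"rx":0,"ry":0,"rz":0,"claw":8.7},{"x":-0.3,"y":-3.85,"z":-4.6,"rx":0,"ry":0,"rz":0,"claw":8.7},{"x":-0.3,"y":-3.85,"z":-4.6,"rx":0,"ry":0,"rz":0,"claw":8.7},{"x":-0.3,"y":-3.85,"z":-4.6,"rx":0,"ry":0,"rz":0,"claw":8.7},{"x":-0.3,"y":-3.85,"z":-4.6,"rx":0,"ry":0,"rz":0,"claw":8.7},{"x":-0.3,"y":-3.85,"z":-4.6,"rx":0,"ry":0,"rz":0,"claw":8.7},{"x":-0.3,"y":-3.85,"z":-4.6,"rx":0,"ry":0,"rz":0,"claw":8.7},{"x":0,"y":-3.85,"z":-4.6,"rx":0,"ry":0,"rz":0,"claw":8.7},{"x":0,"y":0,"z":0,"rx":-0.18,"ry":0,"rz":0,"claw":8.7},{"x":0,"y":0,"z":0,"rx":-0.18,"ry":0,"rz":0,"claw":8.7},{"x":0,"y":0,"z":0,"rx":-0.18,"ry":0,"rz":0,"claw":8.7},{"x":0,"y":0,"z":0,"rx":-0.18,"ry":0,"rz":0,"claw":8.7},{"x":0,"y":0,"z":0,"rx":-0.18,"ry":0,"rz":0,"claw":8.7},{"x":0,"y":0,"z":0,"rx":-0.18,"ry":0,"rz":0,"claw":8.7},{"x":0,"y":0,"z":0,"rx":-0.18,"ry":0,"rz":0,"claw":8.7},{"x":0,"y":0,"z":0,"rx":-0.18,"ry":0,"rz":0,"claw":8.7},{"x":0,"y":0,"z":0,"rx":-0.18,"ry":0,"rz":0,"claw":8.7}]'
python3 - <<'E'
from h import *
goto([.5,-.09,.25],.31)
print(status.state()["joint_positions"])
i=eyes.camera_info("wrist"); im=eyes.capture("wrist"); cv2.imwrite("pics/w2.png",im[:,:,::-1]); 
for q in ("outlet","magazine_top","plunger_top","green_pad","yellow_pad","copper_ingot"):
    Z=dict(magazine_top=.052,plunger_top=.078).get(q,.008)
    for d in models.place_of("wrist",q)[:2]: print(q,np.round(d["pixel"],1),round(d["conf"],2),np.round(back("wrist",d["pixel"],Z,i),4))
print(i)
E
```

```text
time: 3.52
tcp_pos: [0.5134, -0.0761, 0.2519]
ee_rot: [0.607, 1.56, -0.605]
contact_force: [0.4, -0.8, -0.1]
opening: 0.0875
t 3.52 tcp [ 0.5134 -0.0761  0.2519] tool cm [ 0.19 -1.75  0.83] F [ 0.4 -0.8 -0.1]
toolaxes x [ 0.009 -0.006 -1.   ] y [0.936 0.351 0.006] z [ 0.351 -0.936  0.009] open 0.0875
 rotvec tool [ 0.049  0.009 -0.007]
 rotvec tool [-3.092  0.01   0.014]
[-0.27759792  0.20920392  1.65031198 -0.00371897  1.27161541 -0.6356501 ]
outlet [186.4 308.2] 0.73 [ 0.5065 -0.0934  0.008 ]
outlet [193.9 347.1] 0.44 [ 0.5534 -0.0857  0.008 ]
magazine_top [193.7 347.2] 0.92 [ 0.5464 -0.0775  0.052 ]
plunger_top [203.3 399.2] 0.78 [ 0.5948 -0.0638  0.078 ]
green_pad [252.4 302. ] 0.72 [ 0.5281 -0.1753  0.008 ]
yellow_pad [113.5 309.9] 0.56 [ 0.4795 -0.0137  0.008 ]
yellow_pad [186.  344.8] 0.35 [ 0.5473 -0.0776  0.008 ]
copper_ingot [112.6 303.4] 0.56 [ 0.4723 -0.0154  0.008 ]
{'camera_matrix': array([[346.69021612,   0.        , 320.12190262],
       [  0.        , 346.69021612, 206.11493602],
       [  0.        ,   0.        ,   1.        ]]), 'R': array([[ 0.93641164,  0.35085019,  0.00611401],
       [ 0.33797771, -0.90646684,  0.25315792],
       [ 0.09436265, -0.23499363, -0.96740565]]), 't': array([-0.45582036, -0.28138958,  0.3516947 ])}
```

View pics/w2.png

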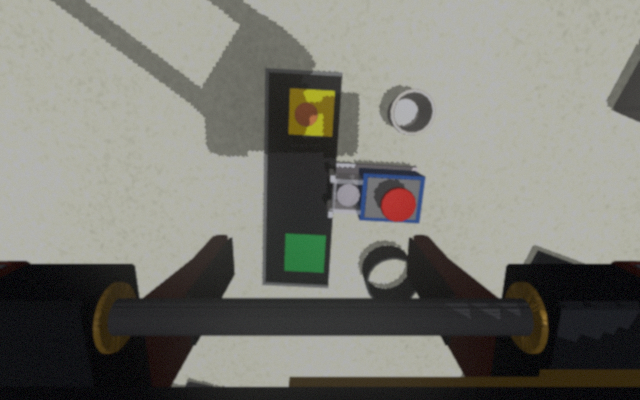

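```bash
cat >> h.py <<'E'
def blob(im,lo,hi,roi):
    h=cv2.cvtColor(im,cv2.COLOR_RGB2HSV); m=cv2.inRange(h,np.array(lo),np.array(hi)); k=np.zeros_like(m); r0,r1,c0,c1=roi; k[r0:r1,c0:c1]=m[r0:r1,c0:c1]
    cs,_=cv2.findContours(k,cv2.RETR_EXTERNAL,cv2.CHAIN_APPROX_NONE); c=max(cs,key=cv2.contourArea); c=cv2.convexHull(c)
    b=cv2.minAreaRect(c); return c,b
def loc(p,D): # world->dispenser
    c,s=np.cos(D[2]),np.sin(D[2]); d=np.array(p)[:2]-D[:2]; return np.array([c*d[0]+s*d[1],-s*d[0]+c*d[1]])
def wor(x,y,D):
    c,s=np.cos(D[2]),np.sin(D[2]); return np.array([D[0]+c*x-s*y,D[1]+s*x+c*y])
E
python3 - <<'E'
from h import *
import pickle
i=eyes.camera_info("wrist"); im=eyes.capture("wrist")
for n,lo,hi,roi,z in (("green",(50,100,60),(80,255,255),(220,290,270,340),.008),("yellow",(22,100,60),(35,255,255),(80,150,270,350),.008),("red",(0,180,80),(6,255,255),(170,235,360,430),.076)):
    c,b=blob(im,lo,hi,roi); (cx,cy),_,_=b; bx=cv2.boxPoints(b)
    P=np.array([back("wrist",(q[1],q[0]),z,i)[:2] for q in bx]); e=P[1]-P[0];e2=P[2]-P[1]
    print(n,(cy,cx),b[1],back("wrist",(cy,cx),z,i)[:2].round(4),"sides",np.linalg.norm(e).round(4),np.linalg.norm(e2).round(4),"ang",np.arctan2(e[1],e[0]).round(3),np.arctan2(e2[1],e2[0]).round(3))
E
```

```text
green (252.6793670654297, 304.9463806152344) (41.548011779785156, 38.414878845214844) [ 0.5309 -0.1745] sides 0.0516 0.0513 ang 1.852 0.3
yellow (112.06232452392578, 310.6175842285156) (46.3202018737793, 48.03400421142578) [ 0.4803 -0.0117] sides 0.0524 0.0515 ang 1.872 0.328
red (203.25001525878906, 397.75006103515625) (31.11269760131836, 31.819805145263672) [ 0.5941 -0.0652] sides 0.0314 0.0325 ang 1.171 -0.414
```

```bash
python3 -c "
from h import *
goto([.5943,-.0654,.10],.302)"
```

```text
t 3.92 tcp [ 0.5134 -0.0761  0.2519] tool cm [15.25  7.86  1.64] F [0.2 0.6 0.2]
toolaxes x [ 0.009 -0.006 -1.   ] y [0.939 0.344 0.006] z [ 0.344 -0.939  0.009] open 0.0872
 rotvec tool [ 0.049  0.009 -0.007]
 rotvec tool [-3.092  0.01   0.014]
```

```bash
python3 -m creep '[{"x":0,"y":4,"z":0.8,"rx":0.05,"ry":0.009,"rz":-0.007,"claw":0},{"x":0,"y":4,"z":0.8,"rx":0,"ry":0,"rz":0,"claw":0},{"x":3,"y":0,"z":0,"rx":0,"ry":0,"rz":0,"claw":0},{"x":3,"y":0,"z":0,"rx":0,"ry":0,"rz":0,"claw":0},{"x":3,"y":0,"z":0,"rx":0,"ry":0,"rz":0,"claw":0},{"x":3,"y":0,"z":0,"rx":0,"ry":0,"rz":0,"claw":0},{"x":1.5,"y":0,"z":0,"rx":0,"ry":0,"rz":0,"claw":0},{"x":0,"y":0,"z":0,"rx":0,"ry":0,"rz":0,"claw":0},{"x":0,"y":0,"z":0,"rx":0,"ry":0,"rz":0,"claw":0}]' 30; python3 -c "
from h import *
goto([.5943,-.0654,.09],.302)
for c in ('wrist','side'):
  im=eyes.capture(c); 
  if c=='side': im=cv2.resize(im[170:320,220:420],None,fx=4,fy=4,interpolation=cv2.INTER_CUBIC)
  cv2.imwrite(f'pics/{c}3.png',im[:,:,::-1])
"
```

```text
time: 5.05
tcp_pos: [0.5994, -0.0659, 0.115]
ee_rot: [1.042, 1.567, -0.24]
contact_force: [-0.0, -0.3, -0.2]
opening: 0.0015
t 5.05 tcp [ 0.5994 -0.0659  0.115 ] tool cm [ 2.5  -0.48 -0.2 ] F [-0.  -0.3 -0.2]
toolaxes x [ 0.004 -0.001 -1.   ] y [0.958 0.285 0.003] z [ 0.285 -0.958  0.002] open 0.0015
 rotvec tool [-0.013  0.002 -0.003]
 rotvec tool [ 3.129e+00 -5.000e-03 -3.000e-03]
```

View pics/wrist3.png

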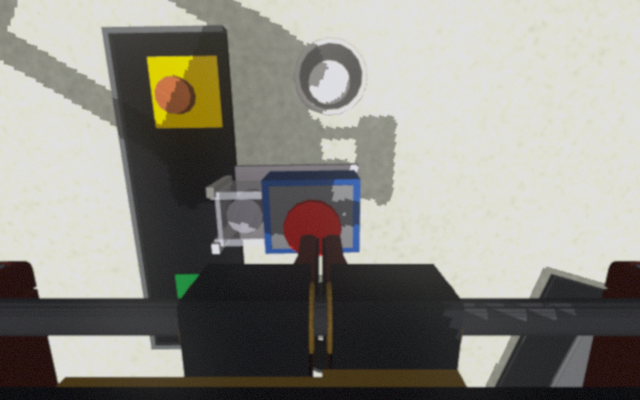

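View pics/side3.png

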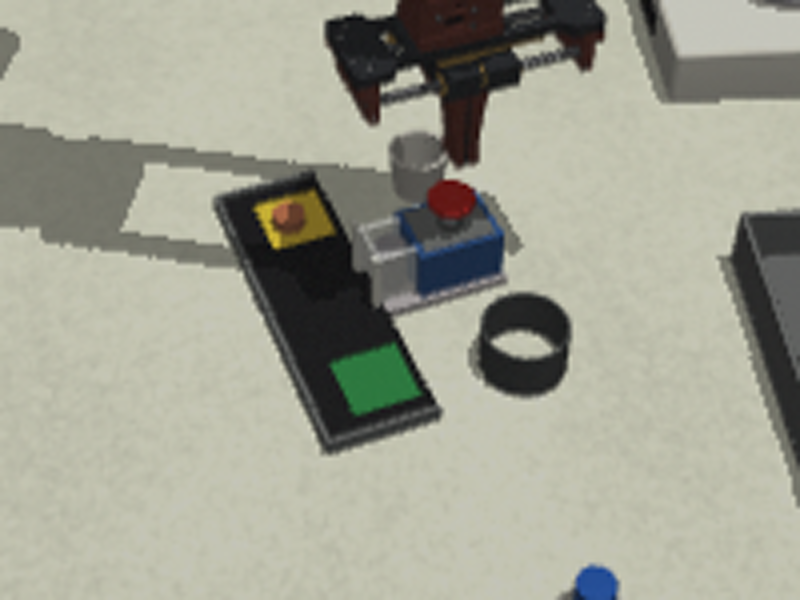

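Both pictures show the closed fingertips over the red cap (wrist cam ≈ (235,322) against a cap centre of about (228,312)), 5 mm too far along +x. That agrees with my calculation, so I correct it and press slowly.

```bash
python3 -m creep '[{"x":0,"y":-0.5,"z":-0.2,"rx":-0.013,"ry":0,"rz":-0.003,"claw":0},{"x":2.6,"y":0,"z":0,"rx":0,"ry":0,"rz":0,"claw":0},{"x":0.5,"y":0,"z":0,"rx":0,"ry":0,"rz":0,"claw":0},{"x":0.5,"y":0,"z":0,"rx":0,"ry":0,"rz":0,"claw":0}]'; python3 -c "
from h import *
goto([.5943,-.0654,.058],.302)"
```

```text
time: 5.65
tcp_pos: [0.596, -0.066, 0.0824]
ee_rot: [0.82, 1.563, -0.447]
contact_force: [-0.7, -0.3, 1.3]
opening: 0.0008
t 5.65 tcp [ 0.596  -0.066   0.0824] tool cm [ 2.44 -0.16 -0.12] F [-0.7 -0.3  1.3]
toolaxes x [ 0.007 -0.004 -1.   ] y [0.954 0.299 0.006] z [ 0.299 -0.954  0.006] open 0.0008
 rotvec tool [ 0.002  0.006 -0.006]
 rotvec tool [-3.139  0.009  0.009]
```

```bash
python3 -m creep '[{"x":0.4,"y":-0.1,"z":-0.1,"rx":0,"ry":0,"rz":0,"claw":0},{"x":0.4,"y":0,"z":0,"rx":0,"ry":0,"rz":0,"claw":0},{"x":0.4,"y":0,"z":0,"rx":0,"ry":0,"rz":0,"claw":0},{"x":0.4,"y":0,"z":0,"rx":0,"ry":0,"rz":0,"claw":0}]'; python3 -m creep '[{"x":0.4,"y":0,"z":0,"rx":0,"ry":0,"rz":0,"claw":0},{"x":0.4,"y":0,"z":0,"rx":0,"ry":0,"rz":0,"claw":0}]'
```

```text
time: 6.15
tcp_pos: [0.5951, -0.0654, 0.0695]
ee_rot: [0.826, 1.561, -0.441]
contact_force: [-2.4, 0.2, 8.3]
opening: 0.0003
time: 6.4
tcp_pos: [0.5951, -0.0654, 0.0638]
ee_rot: [0.83, 1.56, -0.436]
contact_force: [-2.6, 0.9, 10.0]
opening: 0.0004
```

```bash
python3 -m creep '[{"x":0.4,"y":0,"z":0,"rx":0,"ry":0,"rz":0,"claw":0},{"x":0.4,"y":0,"z":0,"rx":0,"ry":0,"rz":0,"claw":0},{"x":0.3,"y":0,"z":0,"rx":0,"ry":0,"rz":0,"claw":0}]'; python3 -m creep '[{"x":0.3,"y":0,"z":0,"rx":0,"ry":0,"rz":0,"claw":0},{"x":0.3,"y":0,"z":0,"rx":0,"ry":0,"rz":0,"claw":0}]'
```

```text
time: 6.78
tcp_pos: [0.5952, -0.0655, 0.0581]
ee_rot: [0.828, 1.559, -0.438]
contact_force: [-11.1, 1.7, 35.1]
opening: 0.0003
time: 7.02
tcp_pos: [0.5951, -0.0654, 0.0582]
ee_rot: [0.826, 1.557, -0.439]
contact_force: [-7.9, 2.2, 24.0]
opening: 0.0006
```

The plunger bottomed out: force rose sharply at z = 0.058. Next I release it slowly and look.

```bash
python3 -m creep '[{"x":-0.6,"y":0,"z":0,"rx":0,"ry":0,"rz":0,"claw":0},{"x":-0.6,"y":0,"z":0,"rx":0,"ry":0,"rz":0,"claw":0},{"x":-0.6,"y":0,"z":0,"rx":0,"ry":0,"rz":0,"claw":0},{"x":-0.8,"y":0,"z":0,"rx":0,"ry":0,"rz":0,"claw":0},{"x":-3,"y":0,"z":0,"rx":0,"ry":0,"rz":0,"claw":0},{"x":-4,"y":-1,"z":0,"rx":0,"ry":0,"rz":0,"claw":1.6},{"x":-4,"y":-3,"z":0,"rx":0,"ry":0,"rz":0,"claw":1.6},{"x":-1,"y":-3,"z":0,"rx":0,"ry":0,"rz":0,"claw":1.6},{"x":0,"y":0,"z":0,"rx":0,"ry":0,"rz":0,"claw":1.6},{"x":0,"y":0,"z":0,"rx":0,"ry":0,"rz":0,"claw":1.6}]'
python3 - <<'E'
from h import *
D=np.array([.5486,-.0797,.302])
goto([.5,-.09,.25],.302)
i=eyes.camera_info("wrist"); im=eyes.capture("wrist"); cv2.imwrite("pics/w4.png",im[:,:,::-1])
for q,z in (("ingot1",.008),("copper_ingot",.008),("plunger_top",.078),("outlet",.008),("green_pad",.008)):
    for d in models.place_of("wrist",q)[:4]:
        p=back("wrist",d["pixel"],z,i); print(q,np.round(d["pixel"],1),round(d["conf"],2),p[:2].round(4),"loc",loc(p,D).round(4))
s=eyes.capture("side"); cv2.imwrite("pics/s4.png",cv2.resize(s[170:320,220:420],None,fx=4,fy=4,interpolation=cv2.INTER_CUBIC)[:,:,::-1])
E
```

```text
time: 8.28
tcp_pos: [0.5272, -0.0862, 0.2107]
ee_rot: [0.882, 1.553, -0.383]
contact_force: [1.0, -1.1, -0.5]
opening: 0.0161
t 8.28 tcp [ 0.5272 -0.0862  0.2107] tool cm [-3.97 -2.65 -0.41] F [ 1.  -1.1 -0.5]
toolaxes x [ 0.016 -0.007 -1.   ] y [0.953 0.302 0.014] z [ 0.302 -0.953  0.011] open 0.0161
 rotvec tool [ 0.004  0.011 -0.014]
 rotvec tool [-3.137  0.021  0.017]
ingot1 [183.8 338.2] 0.74 [ 0.5494 -0.0825] loc [-0.0001 -0.0029]
ingot1 [183.4 297.6] 0.57 [ 0.5078 -0.0951] loc [-0.0436 -0.0025]
copper_ingot [100.7 291.3] 0.76 [ 0.4776 -0.0158] loc [-0.0488  0.0821]
plunger_top [196.3 395.1] 0.83 [ 0.5919 -0.0665] loc [ 0.0452 -0.0003]
plunger_top [ 98.8 289.1] 0.37 [ 0.4806 -0.016 ] loc [-0.0459  0.081 ]
outlet [180.1 296.7] 0.63 [ 0.5058 -0.0919] loc [-0.0445  0.001 ]
green_pad [255.9 295.2] 0.6 [ 0.5289 -0.1758] loc [-0.0473 -0.0859]
```

View pics/w4.png

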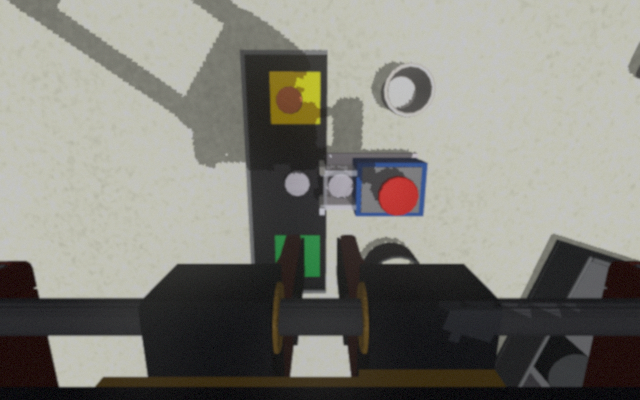

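View pics/s4.png

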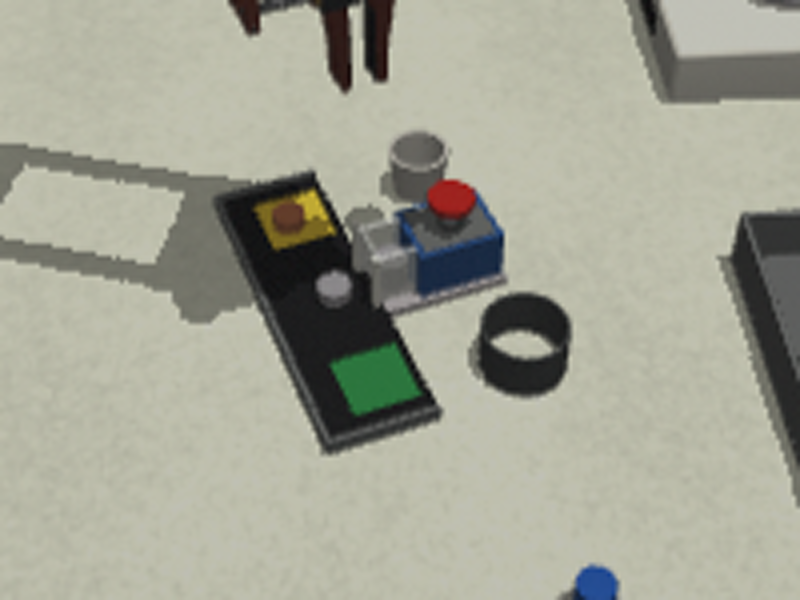

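The steel ingot is on the deck at pixel (183,297), next to the magazine. The red cap is up and the copper ingot is still on yellow. I'll push with the fingers 12 mm apart as a fork, approaching from the yellow side.

Run:
```python
from h import *
D=np.array([.5486,-.0797,.302])
i=eyes.camera_info("wrist")
for px in ((183.5,297.5),(100,289)): print("top centre",loc(back("wrist",px,.02,i),D).round(4))
p=wor(-.046,.034,D); print(p); goto([*p,.06],.302)
```

```text
top centre [-0.0439  0.0003]
top centre [-0.0512  0.0828]
[ 0.49456917 -0.06092051]
t 8.62 tcp [ 0.5265 -0.086   0.2102] tool cm [14.95 -2.46 -3.51] F [-0.5 -0.1  0.4]
toolaxes x [ 0.014 -0.006 -1.   ] y [0.953 0.302 0.012] z [ 0.302 -0.953  0.01 ] open 0.0159
 rotvec tool [ 0.005  0.01  -0.012]
 rotvec tool [-3.136  0.019  0.016]
```

```bash
python3 -m creep '[{"x":0,"y":-1.3,"z":-1.8,"rx":0.005,"ry":0.01,"rz":-0.012,"claw":1.2},{"x":0,"y":-1.2,"z":-1.7,"rx":0,"ry":0,"rz":0,"claw":1.2},{"x":4,"y":0,"z":0,"rx":0,"ry":0,"rz":0,"claw":1.2},{"x":4,"y":0,"z":0,"rx":0,"ry":0,"rz":0,"claw":1.2},{"x":4,"y":0,"z":0,"rx":0,"ry":0,"rz":0,"claw":1.2},{"x":0,"y":0,"z":0,"rx":0,"ry":0,"rz":0,"claw":1.2},{"x":0,"y":0,"z":0,"rx":0,"ry":0,"rz":0,"claw":1.2}]'
python3 - <<'E'
from h import *
D=np.array([.5486,-.0797,.302])
p=wor(-.046,.034,D); goto([*p,.0125],.302)
E
```

```text
time: 9.5
tcp_pos: [0.4855, -0.0541, 0.0896]
ee_rot: [-3.073, 1.57, 1.943]
contact_force: [0.9, 1.0, 1.1]
opening: 0.0123
t 9.5 tcp [ 0.4855 -0.0541  0.0896] tool cm [7.71 0.66 0.93] F [0.9 1.  1.1]
toolaxes x [-0.     0.001 -1.   ] y [ 0.954  0.299 -0.   ] z [ 0.299 -0.954 -0.001] open 0.0123
 rotvec tool [ 0.002 -0.001  0.   ]
 rotvec tool [-3.14e+00 -0.00e+00 -1.00e-03]
```

```bash
python3 -m creep '[{"x":0,"y":0.66,"z":0.9,"rx":0,"ry":0,"rz":0,"claw":1.2},{"x":0,"y":0,"z":0,"rx":0,"ry":0,"rz":0,"claw":1.2},{"x":2.5,"y":0,"z":0,"rx":0,"ry":0,"rz":0,"claw":1.2},{"x":1.5,"y":0,"z":0,"rx":0,"ry":0,"rz":0,"claw":1.2},{"x":0,"y":0,"z":0,"rx":0,"ry":0,"rz":0,"claw":1.2}]'
python3 - <<'E'
from h import *
D=np.array([.5486,-.0797,.302])
p=wor(-.046,.034,D); goto([*p,.0125],.302)
s=eyes.capture("side"); cv2.imwrite("pics/s5.png",cv2.resize(s[170:320,220:420],None,fx=4,fy=4,interpolation=cv2.INTER_CUBIC)[:,:,::-1])
E
```

```text
time: 10.12
tcp_pos: [0.5002, -0.0626, 0.054]
ee_rot: [1.068, 1.56, -0.199]
contact_force: [-0.0, -0.2, -0.5]
opening: 0.012
t 10.12 tcp [ 0.5002 -0.0626  0.054 ] tool cm [ 4.14 -0.52 -0.34] F [-0.  -0.2 -0.5]
toolaxes x [ 0.01  -0.002 -1.   ] y [0.954 0.299 0.009] z [ 0.299 -0.954  0.005] open 0.012
 rotvec tool [ 0.001  0.005 -0.009]
 rotvec tool [-3.14   0.014  0.008]
```

View pics/s5.png

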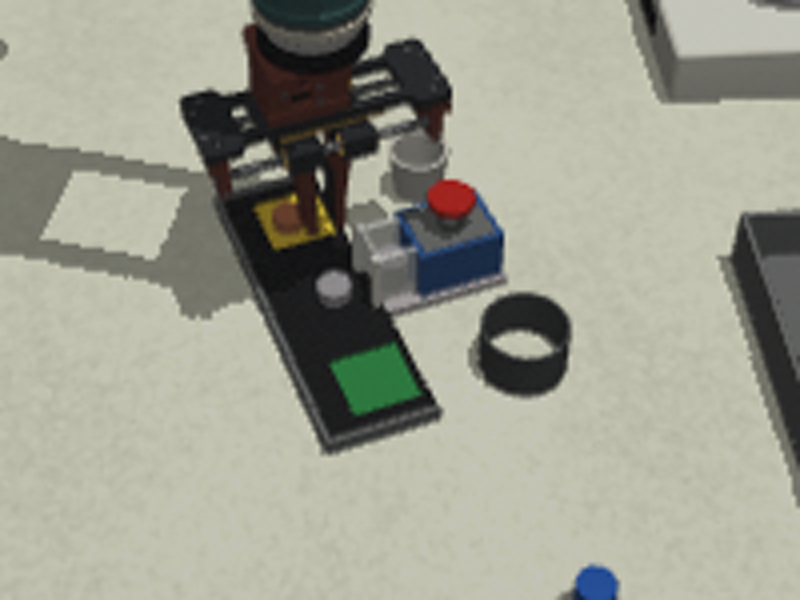

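```bash
python3 -m creep '[{"x":0,"y":-0.35,"z":-0.25,"rx":0,"ry":0.005,"rz":-0.009,"claw":1.2},{"x":0.7,"y":0,"z":0,"rx":0,"ry":0,"rz":0,"claw":1.2},{"x":0.7,"y":0,"z":0,"rx":0,"ry":0,"rz":0,"claw":1.2},{"x":0,"y":0,"z":0,"rx":0,"ry":0,"rz":0,"claw":1.2}]'
python3 - <<'E'
from h import *
D=np.array([.5486,-.0797,.302])
p=wor(-.046,.034,D); goto([*p,.0125],.302)
E
```

```text
time: 10.68
tcp_pos: [0.4971, -0.0614, 0.0408]
ee_rot: [1.013, 1.568, -0.254]
contact_force: [0.3, -0.8, -0.6]
opening: 0.0119
t 10.68 tcp [ 0.4971 -0.0614  0.0408] tool cm [ 2.83 -0.23 -0.12] F [ 0.3 -0.8 -0.6]
toolaxes x [ 0.002 -0.001 -1.   ] y [0.954 0.299 0.002] z [ 0.299 -0.954  0.001] open 0.0119
 rotvec tool [ 0.002  0.001 -0.002]
 rotvec tool [-3.14e+00  3.00e-03  2.00e-03]
```

```bash
python3 -m creep '[{"x":0.7,"y":-0.2,"z":-0.15,"rx":0,"ry":0,"rz":0,"claw":1.2},{"x":0.7,"y":0,"z":0,"rx":0,"ry":0,"rz":0,"claw":1.2},{"x":0.6,"y":0,"z":0,"rx":0,"ry":0,"rz":0,"claw":1.2},{"x":0.4,"y":0,"z":0,"rx":0,"ry":0,"rz":0,"claw":1.2},{"x":0,"y":0,"z":0,"rx":0,"ry":0,"rz":0,"claw":1.2}]'
python3 - <<'E'
from h import *
D=np.array([.5486,-.0797,.302])
p=wor(-.046,.034,D); goto([*p,.0125],.302)
for c in ("side","wrist"):
  s=eyes.capture(c)
  if c=="side": s=cv2.resize(s[170:320,220:420],None,fx=4,fy=4,interpolation=cv2.INTER_CUBIC)
  cv2.imwrite(f"pics/{c}6.png",s[:,:,::-1])
E
```

```text
time: 11.3
tcp_pos: [0.4944, -0.0604, 0.0148]
ee_rot: [1.035, 1.569, -0.232]
contact_force: [0.2, -0.6, -0.7]
opening: 0.012
t 11.3 tcp [ 0.4944 -0.0604  0.0148] tool cm [0.23 0.   0.05] F [ 0.2 -0.6 -0.7]
toolaxes x [ 0.002 -0.    -1.   ] y [0.954 0.299 0.001] z [ 0.299 -0.954  0.001] open 0.012
 rotvec tool [ 0.001  0.001 -0.001]
 rotvec tool [-3.14e+00  2.00e-03  1.00e-03]
```

View pics/side6.png

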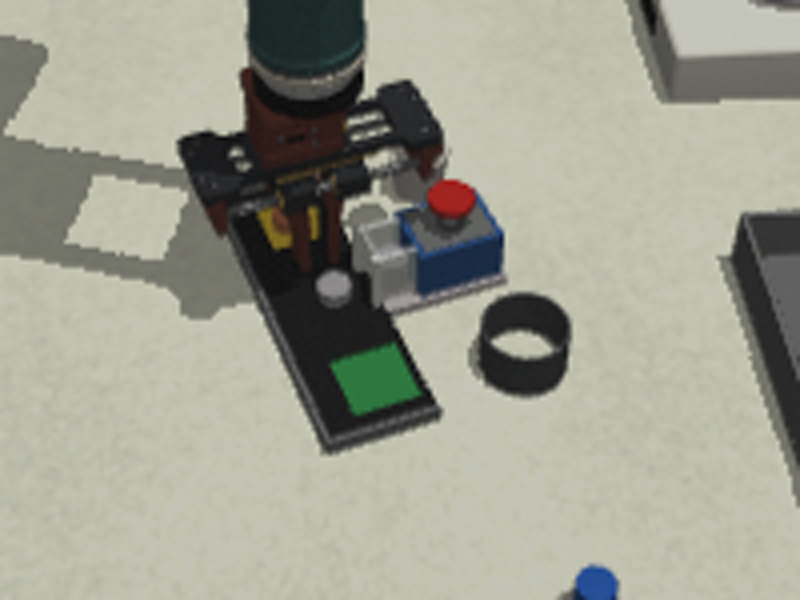

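View pics/wrist6.png

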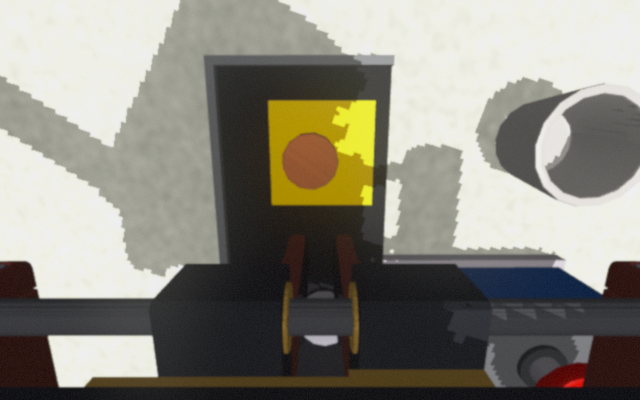

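Run:
```python
from h import *
D=np.array([.5486,-.0797,.302])
for x in (.033,.043):
  for z in (.07,.08,.095,.11):
    for y in (.024,.034,.044): 
      r=proj("side",[*wor(x,y,D),z]); print(x,y,z,((r-[170,220])*4).round(0))
```

```text
0.033 0.024 0.07 [185. 414.]
0.033 0.034 0.07 [176. 409.]
0.033 0.044 0.07 [167. 404.]
0.033 0.024 0.08 [175. 415.]
0.033 0.034 0.08 [166. 409.]
0.033 0.044 0.08 [158. 404.]
0.033 0.024 0.095 [160. 415.]
0.033 0.034 0.095 [151. 410.]
0.033 0.044 0.095 [143. 405.]
0.033 0.024 0.11 [144. 415.]
0.033 0.034 0.11 [136. 410.]
0.033 0.044 0.11 [127. 405.]
0.043 0.024 0.07 [181. 427.]
0.043 0.034 0.07 [173. 422.]
0.043 0.044 0.07 [164. 417.]
0.043 0.024 0.08 [171. 427.]
0.043 0.034 0.08 [163. 422.]
0.043 0.044 0.08 [154. 417.]
0.043 0.024 0.095 [156. 428.]
0.043 0.034 0.095 [148. 422.]
0.043 0.044 0.095 [139. 417.]
0.043 0.024 0.11 [141. 428.]
0.043 0.034 0.11 [132. 423.]
0.043 0.044 0.11 [124. 417.]
```

Run:
```python
import cv2
a=cv2.imread("pics/side6.png")[80:280,160:480]; b=cv2.imread("pics/side3.png")[0:200,300:620]
cv2.imwrite("pics/z6.png",cv2.resize(cv2.vconcat([a,b]),(640,800))[:800])
cv2.imwrite("pics/z6.png",cv2.hconcat([cv2.resize(a,(400,250)),cv2.resize(b,(400,250))]))
```

```text
(no output)
```

View pics/z6.png

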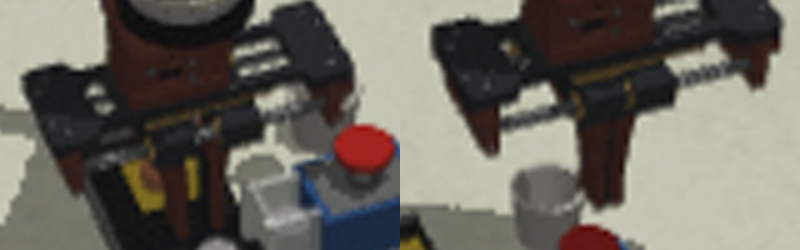

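Run:
```python
from h import *
R=np.array([[.004,.958,.285],[-.001,.285,-.958],[-1,.003,.002]])
T=np.array([.5994,-.0659,.115])
cr=lambda X:(proj("side",X)-[170,220])*4
print("tip",cr(T))
def f(p):
    a,v,h=p; return np.r_[cr(T+R@[-h,-a,v])-[124,372],cr(T+R@[-h,a,v])-[70,590]]
s=least_squares(f,[.089,0,.08]); print(s.x,s.fun)
for v in (-.035,-.02,0,.02,.035):
    s=least_squares(lambda q:f([q[0],v,q[1]]),[.089,.08]);print(v,s.x,s.fun.round(1))
```

```text
tip [155.25621411 455.02162785]
[0.07773731 0.04075804 0.0873143 ] [ 0.62647112  0.15909014 -0.65145072 -0.16543362]
-0.035 [0.0827376  0.02818033] [ -1.3 -44.2  -1.3 -47.7]
-0.02 [0.08173539 0.04005091] [ -1.1 -36.   -1.3 -38.9]
0 [0.08040803 0.05575946] [ -0.8 -24.6  -1.3 -26.7]
0.02 [0.07909149 0.07132365] [ -0.2 -12.8  -1.1 -14. ]
0.035 [0.07811164 0.08289604] [ 0.4 -3.5 -0.8 -4.1]
```

The bracket geometry works out at about 87 mm above the tips, so it clears the 78 mm cap. Starting the nudge along tool +z.

```bash
python3 -m creep '[{"x":0.1,"y":0,"z":0.3,"rx":0,"ry":0,"rz":0,"claw":1.2},{"x":0,"y":0,"z":0.4,"rx":0,"ry":0,"rz":0,"claw":1.2},{"x":0,"y":0,"z":0.4,"rx":0,"ry":0,"rz":0,"claw":1.2},{"x":0,"y":0,"z":0.4,"rx":0,"ry":0,"rz":0,"claw":1.2},{"x":0,"y":0,"z":0.4,"rx":0,"ry":0,"rz":0,"claw":1.2},{"x":0,"y":0,"z":0.4,"rx":0,"ry":0,"rz":0,"claw":1.2}]'
python3 - <<'E'
from h import *
D=np.array([.5486,-.0797,.302])
print(loc(status.state()["tcp_pos"],D)); p=wor(-.046,-.0635,D); goto([*p,.0135],.302)
s=eyes.capture("side"); cv2.imwrite("pics/s7.png",cv2.resize(s[170:320,220:420],None,fx=4,fy=4,interpolation=cv2.INTER_CUBIC)[:,:,::-1])
E
```

```text
time: 12.15
tcp_pos: [0.5025, -0.0841, 0.0147]
ee_rot: [1.021, 1.567, -0.246]
contact_force: [0.4, 0.6, 0.3]
opening: 0.0118
[-0.04529846  0.00950904]
t 12.15 tcp [ 0.5025 -0.0841  0.0147] tool cm [ 0.13 -0.08  7.3 ] F [0.4 0.6 0.3]
toolaxes x [ 0.004 -0.001 -1.   ] y [0.954 0.299 0.003] z [ 0.299 -0.954  0.002] open 0.0118
 rotvec tool [ 0.002  0.002 -0.003]
 rotvec tool [-3.14e+00  5.00e-03  3.00e-03]
```

View pics/s7.png

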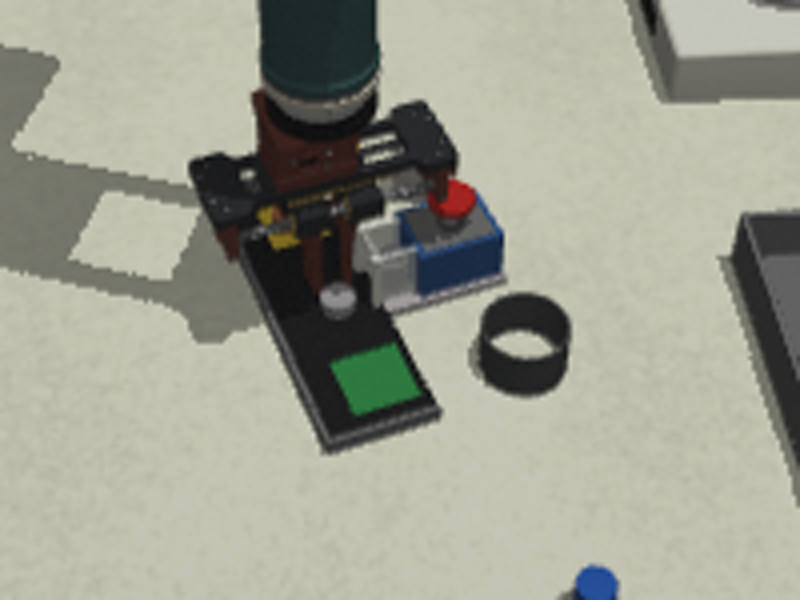

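```bash
python3 -m creep '[{"x":0.05,"y":0,"z":0.4,"rx":0,"ry":0,"rz":0,"claw":1.2},{"x":0.05,"y":0,"z":0.4,"rx":0,"ry":0,"rz":0,"claw":1.2},{"x":0,"y":0,"z":0.4,"rx":0,"ry":0,"rz":0,"claw":1.2},{"x":0,"y":0,"z":0.4,"rx":0,"ry":0,"rz":0,"claw":1.2},{"x":0,"y":0,"z":0.4,"rx":0,"ry":0,"rz":0,"claw":1.2},{"x":0,"y":0,"z":0.4,"rx":0,"ry":0,"rz":0,"claw":1.2},{"x":0,"y":0,"z":0.4,"rx":0,"ry":0,"rz":0,"claw":1.2},{"x":0,"y":0,"z":0.4,"rx":0,"ry":0,"rz":0,"claw":1.2}]'
python3 - <<'E'
from h import *
D=np.array([.5486,-.0797,.302])
print(loc(status.state()["tcp_pos"],D)); p=wor(-.046,-.0635,D); goto([*p,.0135],.302)
s=eyes.capture("side"); cv2.imwrite("pics/s8.png",cv2.resize(s[170:320,220:420],None,fx=4,fy=4,interpolation=cv2.INTER_CUBIC)[:,:,::-1])
E
```

```text
time: 13.2
tcp_pos: [0.5128, -0.1169, 0.0137]
ee_rot: [1.013, 1.567, -0.255]
contact_force: [-0.3, 0.4, 0.1]
opening: 0.0121
[-0.04522451 -0.02491403]
t 13.2 tcp [ 0.5128 -0.1169  0.0137] tool cm [ 0.03 -0.08  3.86] F [-0.3  0.4  0.1]
toolaxes x [ 0.004 -0.001 -1.   ] y [0.954 0.299 0.003] z [ 0.299 -0.954  0.002] open 0.0121
 rotvec tool [ 0.002  0.002 -0.003]
 rotvec tool [-3.14e+00  5.00e-03  3.00e-03]
```

View pics/s8.png

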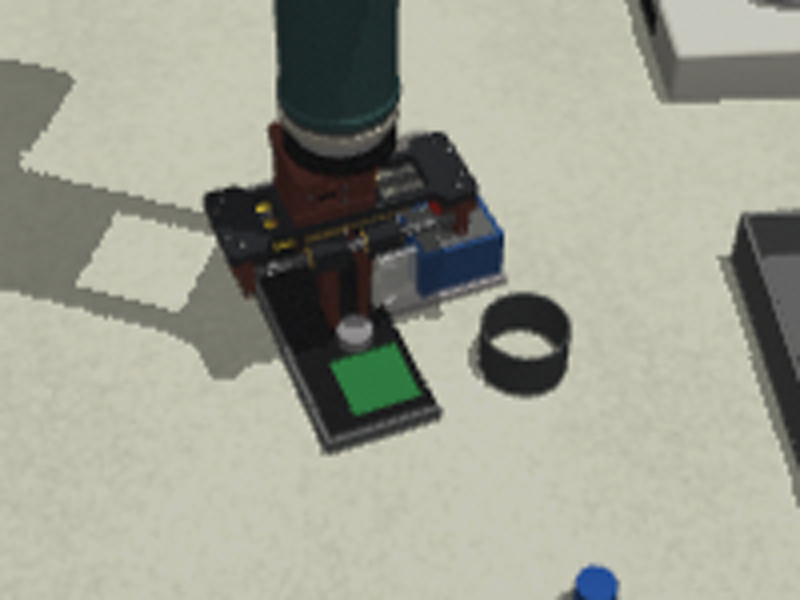

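```bash
python3 -m creep '[{"x":0,"y":0,"z":0.4,"rx":0,"ry":0,"rz":0,"claw":1.2},{"x":0,"y":0,"z":0.4,"rx":0,"ry":0,"rz":0,"claw":1.2},{"x":0,"y":0,"z":0.4,"rx":0,"ry":0,"rz":0,"claw":1.2},{"x":0,"y":0,"z":0.4,"rx":0,"ry":0,"rz":0,"claw":1.2},{"x":0,"y":0,"z":0.4,"rx":0,"ry":0,"rz":0,"claw":1.2},{"x":0,"y":0,"z":0.4,"rx":0,"ry":0,"rz":0,"claw":1.2},{"x":0,"y":0,"z":0.3,"rx":0,"ry":0,"rz":0,"claw":1.2},{"x":0,"y":0,"z":0.2,"rx":0,"ry":0,"rz":0,"claw":1.2},{"x":0,"y":0,"z":0,"rx":0,"ry":0,"rz":0,"claw":1.2}]'
python3 - <<'E'
from h import *
D=np.array([.5486,-.0797,.302])
print(loc(status.state()["tcp_pos"],D)); p=wor(-.046,-.0635,D); goto([*p,.0135],.302)
s=eyes.capture("side"); cv2.imwrite("pics/s9.png",cv2.resize(s[170:320,220:420],None,fx=4,fy=4,interpolation=cv2.INTER_CUBIC)[:,:,::-1])
for x,y in ((-.045,-.085),(-.045,-.080)): print("pred top centre",(proj("side",[*wor(x,y,D),.02])-[170,220])*4)
E
```

```text
time: 14.38
tcp_pos: [0.5224, -0.1472, 0.0137]
ee_rot: [0.944, 1.567, -0.324]
contact_force: [0.1, 0.5, -0.1]
opening: 0.0121
[-0.04505941 -0.05669819]
t 14.38 tcp [ 0.5224 -0.1472  0.0137] tool cm [ 0.03 -0.1   0.68] F [ 0.1  0.5 -0.1]
toolaxes x [ 0.004 -0.001 -1.   ] y [0.954 0.299 0.003] z [ 0.299 -0.954  0.002] open 0.0121
 rotvec tool [ 0.001  0.002 -0.003]
 rotvec tool [-3.14   0.005  0.004]
pred top centre [365.53880493 369.91158735]
pred top centre [360.37090197 367.30679447]
```

View pics/s9.png

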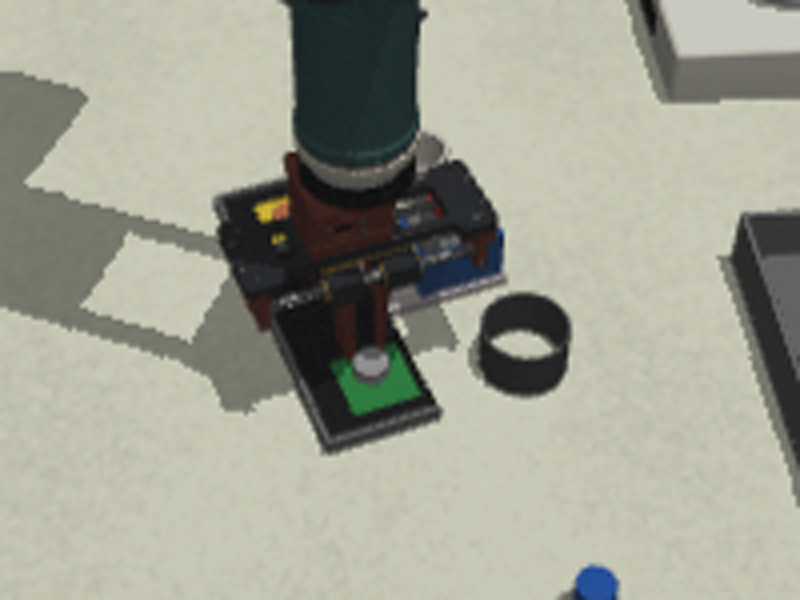

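```bash
python3 -m creep '[{"x":0,"y":0,"z":0.35,"rx":0,"ry":0,"rz":0,"claw":1.2},{"x":0,"y":0,"z":0.35,"rx":0,"ry":0,"rz":0,"claw":1.2},{"x":0,"y":0,"z":0.2,"rx":0,"ry":0,"rz":0,"claw":1.2},{"x":0,"y":0,"z":0,"rx":0,"ry":0,"rz":0,"claw":1.2}]'
python3 - <<'E'
from h import *
D=np.array([.5486,-.0797,.302])
print(loc(status.state()["tcp_pos"],D)); p=wor(-.046,-.0635,D); goto([*p,.0135],.302)
s=eyes.capture("side"); cv2.imwrite("pics/s10.png",cv2.resize(s[220:300,270:360],None,fx=7,fy=7,interpolation=cv2.INTER_CUBIC)[:,:,::-1])
E
```

```text
time: 14.92
tcp_pos: [0.5252, -0.1562, 0.0138]
ee_rot: [0.951, 1.567, -0.316]
contact_force: [-0.7, 0.4, -0.5]
opening: 0.0122
[-0.0450642  -0.06609594]
t 14.93 tcp [ 0.5252 -0.1562  0.0138] tool cm [ 0.03 -0.09 -0.26] F [-0.7  0.4 -0.5]
toolaxes x [ 0.004 -0.001 -1.   ] y [0.954 0.299 0.003] z [ 0.299 -0.954  0.002] open 0.0122
 rotvec tool [ 0.002  0.002 -0.003]
 rotvec tool [-3.14   0.005  0.004]
```

View pics/s10.png

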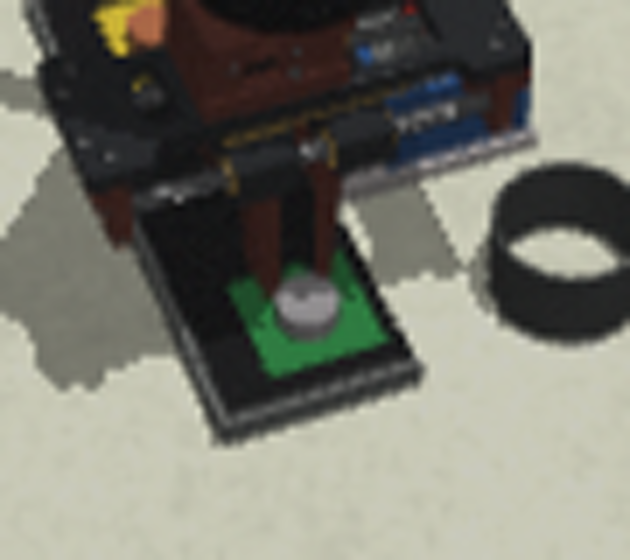

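```bash
python3 -m creep '[{"x":0,"y":0,"z":-0.3,"rx":0,"ry":0,"rz":0,"claw":1.2},{"x":0,"y":0,"z":-0.5,"rx":0,"ry":0,"rz":0,"claw":1.2},{"x":0,"y":0,"z":-0.5,"rx":0,"ry":0,"rz":0,"claw":1.2},{"x":0,"y":0,"z":0,"rx":0,"ry":0,"rz":0,"claw":1.2},{"x":-2,"y":0,"z":0,"rx":0,"ry":0,"rz":0,"claw":1.2},{"x":-4,"y":0,"z":0,"rx":0,"ry":0,"rz":0,"claw":1.2},{"x":-5,"y":0,"z":0,"rx":0,"ry":0,"rz":0,"claw":1.2},{"x":-5,"y":0,"z":0,"rx":0,"ry":0,"rz":0,"claw":1.2},{"x":-3,"y":0,"z":1,"rx":0,"ry":0,"rz":0,"claw":1.2},{"x":0,"y":0,"z":0,"rx":0,"ry":0,"rz":0,"claw":1.2},{"x":0,"y":0,"z":0,"rx":0,"ry":0,"rz":0,"claw":1.2}]'
python3 - <<'E'
from h import *
D=np.array([.5486,-.0797,.302])
print(loc(status.state()["tcp_pos"],D))
i=eyes.camera_info("wrist"); im=eyes.capture("wrist"); cv2.imwrite("pics/w11.png",im[:,:,::-1])
for q,z in (("ingot1",.008),("copper_ingot",.008),("green_pad",.008),("plunger_top",.078),("magazine_top",.052)):
    for d in models.place_of("wrist",q)[:3]:
        p=back("wrist",d["pixel"],z,i); print(q,np.round(d["pixel"],1),round(d["conf"],2),"loc",loc(p,D).round(4))
s=eyes.capture("side"); cv2.imwrite("pics/s11.png",cv2.resize(s[170:320,220:420],None,fx=4,fy=4,interpolation=cv2.INTER_CUBIC)[:,:,::-1])
E
```

```text
time: 16.35
tcp_pos: [0.522, -0.1509, 0.2081]
ee_rot: [0.993, 1.57, -0.272]
contact_force: [0.7, -0.0, 0.2]
opening: 0.0121
[-0.04654082 -0.06005576]
ingot1 [209.7 322. ] 0.79 loc [-0.0441 -0.089 ]
ingot1 [125.5 368.7] 0.75 loc [ 0.0032 -0.    ]
ingot1 [124.9 366.4] 0.48 loc [0.0008 0.0006]
copper_ingot [ 38.5 317.1] 0.62 loc [-0.0495  0.0814]
green_pad [206.8 321.1] 0.72 loc [-0.0451 -0.0857]
plunger_top [126.8 433.2] 0.93 loc [0.0468 0.0004]
magazine_top [128.3 370.9] 0.85 loc [-0.0008 -0.0017]
magazine_top [124.6 365.5] 0.57 loc [-0.0057  0.0016]
```

View pics/w11.png

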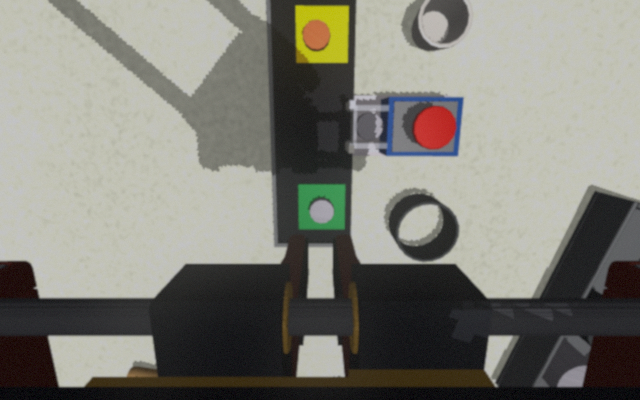

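View pics/s11.png

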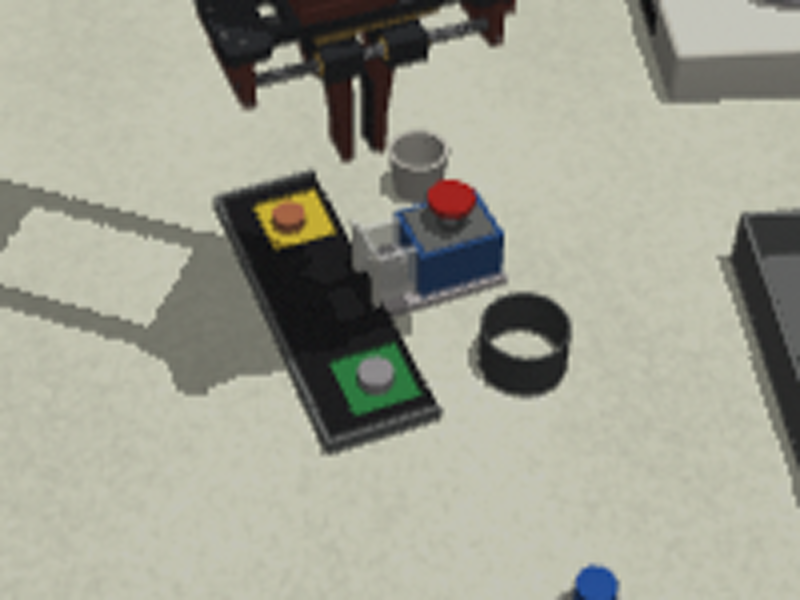

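The ingot (wrist pixel (210,322)) stands wholly inside the green square (centre (207,321)). The plunger is up, the copper ingot is in place and the arm is clear.

```bash
python3 -c "
from rig import order,status
print(status.state()['time'],order.finish_job())"
```

```text
the job is handed in; nothing more can be done
16.7 None
```

The job is handed in at 16.7 s of the 45 s allowed; the interface gives no verdict.

I pressed the plunger once to its stop: the tool reached z = 0.058 m and the force jumped from about 10 N to 35 N. I let it spring back, then nudged the dispensed ingot along the deck with the fingertips held 12 mm apart, until it stood on the green square. Then I backed off and raised the arm clear.

**Last checks**
- **Ingot 1:** the detector put it about 1 mm (x) and 3–4 mm (y) from the green square's centre, within the 14 mm allowed. Both pictures show it upright and wholly on the green.
- **Plunger and magazine:** the plunger is up. A steel ingot shows in the magazine and there is only one on the deck.
- **Bystanders:** the copper ingot is still on the yellow square, with its measured position unchanged to about 2 mm. The crucible and casting ring look unmoved. I did not re-measure the flux bottle, wax jar, spatula or brush, but the arm never worked near them.
- **Forces:** every reading I took during the nudge was near zero, but I read it only between moves.

**Problems along the way**
- My first move command was refused because every row needs all seven keys; nothing moved.
- Sideways moves overshot by several millimetres, so I corrected them before lowering the fingers.
- The first position estimates from the top and side cameras disagreed by up to about 15 mm (32 mm for the copper ingot). I used the wrist camera's colour measurements instead, which agreed with each other.

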